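# Sweep the jaggery lumps into the muram

## Task

Three lumps of jaggery are lying about on the granite ledge: sweep all three along the stone with the fingers, through the open front of the steel winnowing tray (muram), until each lies wholly inside it on its floor. Only push them gently with the fingertips or the outside of the fingers, never pinching, squeezing or lifting a lump, and do not shove the tray or disturb any of the other things on the ledge.

Things in the scene. Friction and masses are not known exactly. Their poses are not given: they have to be found in the camera images.
- lump_a: a mould-shaped lump of jaggery, golden brown, a round truncated cone: 44 mm across near the foot (38 mm on the very underside, where a bevel 5 mm high runs in), 35 mm across the top, 26 mm high, about 45 g. Loose on the granite, foot down; it slides and does not roll, and crumbles if squeezed. Origin: centre of its underside; z up.
- lump_b: a mould-shaped lump of jaggery, golden brown, a round truncated cone: 44 mm across near the foot (38 mm on the very underside, where a bevel 5 mm high runs in), 35 mm across the top, 26 mm high, about 45 g. Loose on the granite, foot down; it slides and does not roll, and crumbles if squeezed. Origin: centre of its underside; z up.
- lump_c: a mould-shaped lump of jaggery, golden brown, a round truncated cone: 44 mm across near the foot (38 mm on the very underside, where a bevel 5 mm high runs in), 35 mm across the top, 26 mm high, about 45 g. Loose on the granite, foot down; it slides and does not roll, and crumbles if squeezed. Origin: centre of its underside; z up.
- muram: a small steel winnowing tray, loose, 0.8 kg, flat on the ledge. Origin: centre of its underside, z up, +x towards its closed back. It is 280 mm deep: open front at x = -140 mm, 300 mm wide (y -150 to 150); back wall at x = 140 mm, 240 mm wide, 65 mm high. Side walls run straight between, rising from 10 to 65 mm; all walls 2 mm thick, leaning out slightly. Floor top 2 mm above the ledge.
- muram_mouth (a point): the middle of the tray's open front edge, on the ledge; its +x points straight into the tray, its y along the edge (150 mm each way). No wall stands there: the edge is bevelled over 10 mm from almost nothing up to the 2 mm floor, so a pushed lump slides up over it.
- katori_a: a small round steel bowl (katori), 77 mm across the rim, 52 mm across the foot, 35 mm high, empty, 80 g, loose. Origin: centre of its underside. A bystander; it stands somewhere among the lumps and may stand between a lump and the tray.
- katori_b: a small round steel bowl (katori), 77 mm across the rim, 52 mm across the foot, 35 mm high, empty, 80 g, loose. Origin: centre of its underside. A bystander; it stands beyond the work, at the far side of the ledge.
- tawa: a heavy black iron griddle pan (tawa), 260 mm across the rim, 24 mm high, 1.3 kg; its handle runs out along +x to 310 mm from the centre, up to 52 mm high. Origin: centre of its underside. A bystander to the robot's right of the lumps.
- turner: a long steel turner lying on the ledge, 345 mm long and 27 mm high: blade 95 x 80 mm towards +x (to x = 168 mm), black handle towards -x (to x = -178 mm). Origin: on the ledge at about mid-length. A bystander near the robot, to its right.
- tub: a blue plastic tub with its lid on, 110 mm (x) by 150 mm (y), 75 mm high. Origin: centre of its underside. A bystander at the far right.
- spoon_rest: a white ceramic spoon rest, 200 mm (x) by 100 mm (y), rim up to 20 mm high. Origin: centre of its underside. A bystander at the far side.
- tong: a lever-action steel tong 225 mm long, 9 mm high, lying along its x on the spoon rest, handles towards -x, overhanging the rest's open end by about 40 mm. Origin: its underside, near mid-length, 6 mm above the ledge. A bystander.

How it is judged:
By the outcome, as a careful person would: the job done as asked, in the order asked, and still so for the second after the job is handed in, with the robot touching nothing.
It also fails if it takes over 70 s, if anything falls off the work surface, if the arm or the gripper's body presses on something with over 40 N, if the wrist force passes 120 N, or if a joint passes its speed limit or range.

## Robot

A 7-joint arm with a two-finger parallel gripper is mounted at the origin on the work surface. World frame = base frame: x ahead of the robot, y to its left, z up, the work surface at z = 0. Lengths are in m, angles in rad, forces in N, time in s.
With the tool pointing down it reaches from about 0.4 to 0.85 m from the base axis. Payload 10.4 kg.
Tool frame: the origin (TCP) lies midway between the tips of the shut fingers; the grasp point (between the pads) lies 19 mm behind it (r.grasp_offset is the distance from the TCP to the grasp point, in m); x points along the fingers, y is the direction in which the jaws open and shut, and the axes are right-handed (so a half turn about x gives the same grasp; the last joint's range is limited). The gripper opens to 87 mm and grips with 3 to 60 N. Pads are 19 mm wide; open, the fingers measure 117 mm over their backs; the gripper's body (75 mm by 190 mm) begins 51 mm behind the grasp point.
Start: joints at [1.235, 0.332, -0.065, 1.46, 0.022, 1.35, -0.088], TCP at [0.192, -0.595, 0.223] pointing down, gripper open.
Joint ranges: [-2.6, 2.6], [-0.5, 2.12], [-1.47, 1.34], [0.16, 2.42], [-1.27, 4.41], [0.06, 2.06], [-2.6, 2.6]. Speed limits (rad/s): [2.22, 2.22, 2.79, 2.79, 3.14, 3.14, 3.14].

## Interface

Orientations are given as a unit quaternion [x, y, z, w].
In Python, from bench import r, vision, close_job gives the robot as it stands. The module is installed in compiled form; this text tells all that it offers.
- The arm moves only by the shell command python3 -m pendant 'ROWS' [OPENING] [FORCE]. ROWS is text: rows parted by semicolons, each of 6 numbers parted by spaces: the shift along the tool's x, y, z in units of 0.25 m (1.0 is 0.25 m), then the turn, a rotation vector about the tool's x, y, z in units of 1.5 rad (1.0 is 1.5 rad). A call has 1 to 8 rows; each row is the pose to reach, as a shift and turn from the pose commanded when the call began, along the tool's axes at that moment; what a row does not reach only later rows make up. A row lasts 1/10 s, in which the tool goes at most 50 mm and 8.59 degrees, less where a joint would pass 70% of its speed; a pose out of reach is approached as far as the arm can. A call with a number of a shift or a turn outside -1 to 1 is refused whole. A call with a gripper value outside its range is refused whole. OPENING is the gripper command: -1 is shut, 1 is fully open, values between are in proportion, set as the call begins (- or left out, the last holds). The fingers move at their own pace and stop on an object; FORCE is the grip in N (left out, the last holds). Time passes only in rows, so rows that repeat a pose let the fingers close. It gives the time, the measured TCP pose, the force and the opening at its end, in the units of the state.
- r.read_state(): the state, without advancing time (a new reading comes with each control period).
- vision.camera(name): name is "side" or "top"; returns (picture, depth): 420x560x3 uint8, blue, green, red; 420x560 float32, m along the optical axis (not along the pixel's ray), 0 where there is no reading.
- vision.get_calibration(name): a dict with "camera_matrix" (3x3 intrinsics, pixels), "rvec" (rotation vector, rad) and "tvec" (3), from world to camera coordinates, as OpenCV has them. Camera axes: x right, y down, z forward; pixel columns grow to the right and rows downward; lengths in m; the calibration is good to about 2 mm. A picture is of the moment at which its call begins. get_calibration takes no time and is no camera call.
- close_job(): hands the job in, once; it reports no verdict.
The state is a dict: "time": time; "joint_positions": joint angles; "joint_vel": joint speeds; "joint_torque": joint torques, N m; "ee_pos": TCP position; "eef_rot": TCP orientation; "ft_force": force on the tool from outside, world axes, zero at the start; "torque": the same for the moment, N m; "width": finger opening in m.
Only numpy, scipy, OpenCV 4.12 (cv2) and the standard library are available. Lean on these libraries where they do the work, as an engineer would, in place of code of your own. Each camera call takes 0.05 s, during which the arm holds its last target. There are 200 camera calls.

## Working session

There is one attempt and no reset: what is moved stays moved. The work goes in short steps, Python scripts to look and compute and a shell command to move; the robot and the scene stay as the last step left them, time stands still between calls to the robot, and variables do not carry over. Pictures are saved under pics/ and viewed, about 8 in all and at most 12, crops included, and the job is handed in when it is done.

```bash
mkdir -p pics
cat > h.py <<'E'
import numpy as np,cv2
from bench import r,vision
from scipy.spatial.transform import Rotation as R
def cloud(n):
    im,d=vision.camera(n);c=vision.get_calibration(n);K=np.array(c["camera_matrix"]);M=cv2.Rodrigues(np.array(c["rvec"],float))[0];t=np.array(c["tvec"],float).ravel()
    v,u=np.mgrid[:d.shape[0],:d.shape[1]]
    P=np.stack([(u-K[0,2])/K[0,0]*d,(v-K[1,2])/K[1,1]*d,d],-1)
    W=(P-t)@M; W[d==0]=np.nan
    return im,d,W
E
python3 - <<'E'
from h import *
s=r.read_state();print({k:np.round(v,3) for k,v in s.items()})
print(R.from_quat(s['eef_rot']).as_matrix().round(3))
for n in("top","side"):
    im,d,W=cloud(n);cv2.imwrite(f"pics/{n}0.png",im);np.save(n,W)
    print(n,[W[i,j].round(3) for i,j in((100,100),(100,460),(320,100),(320,460),(210,280))])
E
```

```text
{'time': np.float64(0.0), 'joint_positions': array([ 1.235,  0.333, -0.065,  1.461,  0.022,  1.35 , -0.088]), 'joint_vel': array([ 0.001,  0.001, -0.   , -0.001,  0.001,  0.   , -0.001]), 'joint_torque': array([ 0.0000e+00, -6.2326e+01,  2.5000e-02, -3.8990e+01, -6.1000e-02,
        4.0000e-02,  0.0000e+00]), 'ee_pos': array([ 0.192, -0.594,  0.222]), 'eef_rot': array([-0.698, -0.111,  0.699, -0.11 ]), 'ft_force': array([ 0.539,  0.16 , -0.411]), 'torque': array([-0.01 , -0.037,  0.017]), 'width': np.float64(0.087)}
[[-0.     0.308 -0.951]
 [ 0.001 -0.951 -0.308]
 [-1.    -0.001  0.   ]]
top [array([0.875, 0.447, 0.002]), array([ 0.863, -0.522,  0.002]), array([0.29 , 0.419, 0.003]), array([ 0.291, -0.496, -0.002]), array([ 0.571, -0.043,  0.003])]
side [array([ 0.244,  0.528, -0.003]), array([ 2.073,  0.936, -0.741]), array([ 0.17 , -0.172, -0.001]), array([ 0.797, -0.411, -0.   ]), array([ 0.579, -0.044,  0.001])]
```

View pics/top0.png

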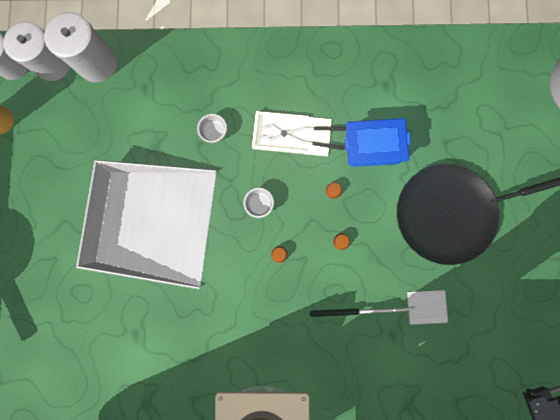

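The top view shows lumps at about (334,190), (342,242) and (279,255). One katori is at (259,203) and the other at (212,128). The tray's mouth runs along (215,170)-(200,287), facing right. The tawa, turner, tub and spoon rest lie around them. Next I measure them.

```bash
python3 - <<'E'
from h import *
W=np.load("top.npy");im=cv2.imread("pics/top0.png")
def reg(n,u,v,rad,zl,zh):
    P=W[v-rad:v+rad+1,u-rad:u+rad+1].reshape(-1,3);P=P[(P[:,2]>zl)&(P[:,2]<zh)]
    a=P.min(0);b=P.max(0);print(n,len(P),"mid",((a+b)/2).round(3),"ext",(b-a).round(3),"top",b[2].round(3), "mean",P.mean(0).round(3))
for n,u,v in(("L1",334,190),("L2",342,242),("L3",279,255)): reg(n,u,v,16,.02,.04)
for n,u,v in(("kA",259,203),("kB",212,128)): reg(n,u,v,24,.025,.05)
reg("tawa",448,214,58,.01,.04)
reg("spoonrest",290,133,45,.004,.03)
reg("tub",377,142,36,.05,.09)
for n,(u,v) in dict(mouth_far=(214,172),mouth_near=(199,285),far2=(209,173),near2=(196,280),floor=(170,225),turner_end=(313,313),mid=(207,228),backfar=(96,163),backnear=(79,267)).items():print(n,W[v,u].round(3))
# side cam check
S=np.load("side.npy");P=S.reshape(-1,3);P=P[(P[:,2]>.015)&(P[:,2]<.035)]
for n,u,v in(("L1",334,190),("L2",342,242),("L3",279,255)):
    c=W[v,u];q=P[np.hypot(*(P[:,:2]-c[:2]).T)<.035];print(n,c.round(3),len(q),q.mean(0).round(3) if len(q) else'')
E
python3 -c "
import cv2;im=cv2.imread('pics/top0.png');cv2.imwrite('pics/crop.png',cv2.resize(im[150:300,70:370],None,fx=2.6,fy=2.6,interpolation=cv2.INTER_CUBIC))"
```

```text
L1 161 mid [ 0.621 -0.181  0.027] ext [0.038 0.034 0.013] top 0.034 mean [ 0.621 -0.18   0.027]
L2 174 mid [ 0.489 -0.198  0.027] ext [0.035 0.036 0.013] top 0.033 mean [ 0.489 -0.198  0.026]
L3 167 mid [ 0.457 -0.038  0.026] ext [0.035 0.036 0.011] top 0.032 mean [ 0.457 -0.039  0.026]
kA 213 mid [0.587 0.013 0.034] ext [0.075 0.074 0.017] top 0.042 mean [0.591 0.015 0.035]
kB 228 mid [0.783 0.135 0.034] ext [0.076 0.074 0.017] top 0.042 mean [0.788 0.138 0.035]
tawa 2837 mid [ 0.562 -0.471  0.024] ext [0.262 0.29  0.029] top 0.039 mean [ 0.562 -0.478  0.018]
spoonrest 3322 mid [ 0.779 -0.069  0.016] ext [0.248 0.242 0.024] top 0.028 mean [ 0.777 -0.071  0.01 ]
tub 2658 mid [ 0.736 -0.286  0.067] ext [0.116 0.159 0.03 ] top 0.082 mean [ 0.734 -0.285  0.074]
mouth_far [0.673 0.131 0.007]
mouth_near [0.378 0.166 0.001]
far2 [0.671 0.146 0.001]
near2 [0.391 0.173 0.004]
floor [0.533 0.245 0.003]
turner_end [ 0.31  -0.126  0.015]
mid [0.525 0.148 0.   ]
backfar [0.687 0.421 0.063]
backnear [0.426 0.447 0.069]
L1 [ 0.619 -0.182  0.029] 259 [ 0.619 -0.187  0.024]
L2 [ 0.486 -0.2    0.03 ] 296 [ 0.487 -0.205  0.024]
L3 [ 0.454 -0.041  0.026] 233 [ 0.455 -0.046  0.024]
```

View pics/crop.png

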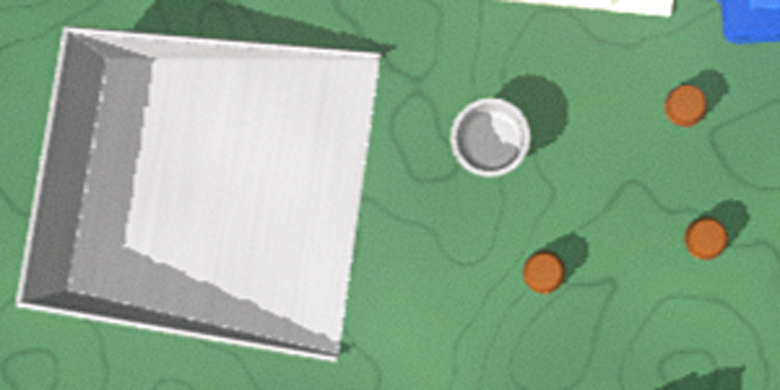

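View pics/side0.png

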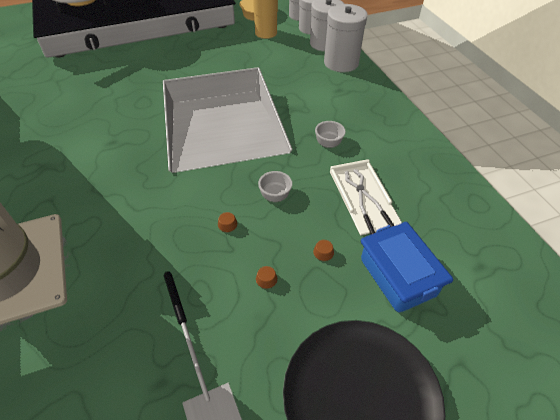

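Sizes and heights agree with the task text: lump tops at about 26 mm and bowl rims 75 mm across.

- **Lumps:** (.621,-.181), (.489,-.199) and (.457,-.038)
- **Katori A:** (.588,.014)
- **Tray mouth middle:** about (.526,.15), with the tray facing roughly +y

I'll push with the fingers about 25 mm apart as a fixed cradle, so a lump sits stably against two fingertips. The order is nearest lump first, each pushed straight along +y.

```bash
cat >> h.py <<'E'
def go(x,y,z,yaw):  # units to goal: tool x down, tool y at world angle yaw
    s=r.read_state();M=R.from_quat(s['eef_rot']).as_matrix()
    d=M.T@(np.array([x,y,z])-s['ee_pos'])/.25
    Y=np.array([np.cos(yaw),np.sin(yaw),0]);X=np.array([0,0,-1.])
    w=R.from_matrix(M.T@np.stack([X,Y,np.cross(X,Y)],1)).as_rotvec()/1.5
    print(d.round(3),w.round(3),s['time'],s['ee_pos'].round(3),s['width'].round(3),s['ft_force'].round(1))
E
python3 -m pendant '0.2 -0.78 -0.8 -0.42 0 0;0.2 -0.78 -0.8 -0.42 0 0;0.2 -0.78 -0.8 -0.42 0 0;0.2 -0.78 -0.8 -0.42 0 0;0.2 -0.78 -0.8 -0.42 0 0;0.2 -0.78 -0.8 -0.42 0 0;0.2 -0.78 -0.8 -0.42 0 0;0.2 -0.78 -0.8 -0.42 0 0' -0.425 5
python3 -c "from h import *;go(.457,-.1,.1,0)"
```

```text
time: 0.9
ee_pos: [0.3226, -0.3474, 0.1725]
eef_rot: [-0.63, -0.321, 0.63, -0.322]
ft_force: [-0.4, -0.4, 0.5]
width: 0.0314Traceback (most recent call last):
  File "<string>", line 1, in <module>
    from h import *;go(.457,-.1,.1,0)
                    ~~^^^^^^^^^^^^^^^
  File "h.py", line 15, in go
    print(d.round(3),w.round(3),s['time'],s['ee_pos'].round(3),s['width'].round(3),s['ft_force'].round(1))
                                                               ^^^^^^^^^^^^^^^^
AttributeError: 'float' object has no attribute 'round'
```

```bash
sed -i "s/s\['width'\].round(3)/round(s['width'],4)/" h.py
python3 -c "from h import *;go(.457,-.1,.1,0)"
```

```text
[ 0.29  -0.145 -1.117] [-0.418  0.     0.   ] 0.9 [ 0.323 -0.347  0.173] 0.0314 [-0.4 -0.4  0.5]
```

```bash
python3 -m pendant '0.1 -0.13 -1 -0.418 0 0;0.1 -0.13 -1 -0.418 0 0;0.1 -0.13 -1 -0.418 0 0;0.1 -0.13 -1 -0.418 0 0;0.1 -0.13 -1 -0.418 0 0;0.1 -0.13 -1 -0.418 0 0;0.29 -0.14 -1 -0.418 0 0;0.29 -0.14 -1 -0.418 0 0'
python3 -c "from h import *;go(.457,-.1,.01,0)"
```

```text
time: 1.7
ee_pos: [0.438, -0.1252, 0.0961]
eef_rot: [-0.5, -0.502, 0.502, -0.497]
ft_force: [-0.7, -0.7, 0.2]
width: 0.0248
[ 0.344  0.078 -0.1  ] [-0.002 -0.002  0.005] 1.7 [ 0.438 -0.125  0.096] 0.0248 [-0.7 -0.7  0.2]
```

```bash
python3 -m pendant '0 0.078 -0.1 0 0 0;0.1 0.078 -0.1 0 0 0;0.2 0.078 -0.1 0 0 0;0.3 0.078 -0.1 0 0 0;0.34 0.078 -0.1 0 0 0;0.34 0.078 -0.1 0 0 0;0.34 0.078 -0.1 0 0 0'
python3 - <<'E'
from h import *
go(.457,.30,.01,0)
im,d,W=cloud("side");cv2.imwrite("pics/s1.png",cv2.resize(im[60:340,100:460],None,fx=2,fy=2))
E
```

```text
time: 2.4
ee_pos: [0.4615, -0.1005, 0.0163]
eef_rot: [0.501, 0.499, -0.5, 0.5]
ft_force: [-0.0, 0.6, 0.7]
width: 0.0252
[ 0.024 -0.021 -1.602] [-0.001  0.    -0.001] 2.4 [ 0.462 -0.101  0.016] 0.0252 [-0.   0.6  0.7]
```

View pics/s1.png

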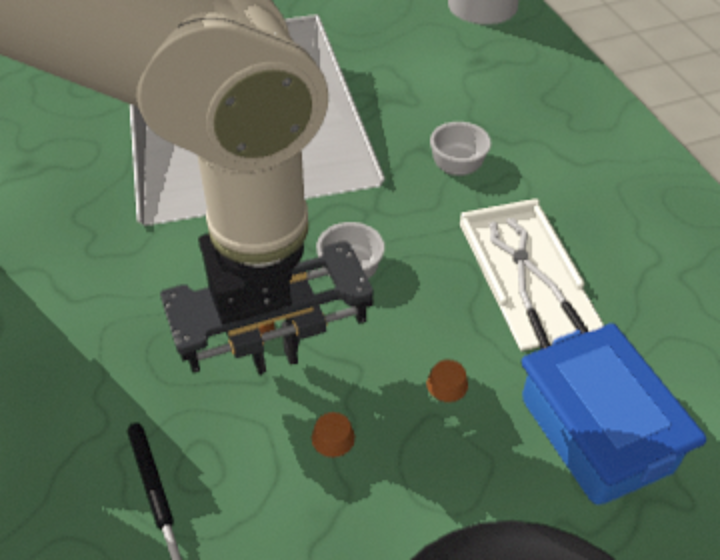

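The side view shows the fingers down behind the nearest lump, with a clear gap to the bowl. The gripper's wide side lies along x. I start pushing.

```bash
python3 -m pendant '0.02 -0.02 -0.05 0 0 0;0.02 -0.02 -0.1 0 0 0;0.02 -0.02 -0.15 0 0 0;0.02 -0.02 -0.2 0 0 0;0.02 -0.02 -0.25 0 0 0;0.02 -0.02 -0.3 0 0 0;0.02 -0.02 -0.35 0 0 0;0.02 -0.02 -0.4 0 0 0'
python3 -m pendant '0 0 -0.05 0 0 0;0 0 -0.1 0 0 0;0 0 -0.15 0 0 0;0 0 -0.2 0 0 0;0 0 -0.25 0 0 0;0 0 -0.3 0 0 0;0 0 -0.35 0 0 0;0 0 -0.4 0 0 0'
python3 -c "from h import *;go(.457,.30,.01,0)
im,d,W=cloud('side');cv2.imwrite('pics/s2.png',cv2.resize(im[60:340,100:460],None,fx=2,fy=2))"
```

```text
time: 3.25
ee_pos: [0.4559, 0.0013, 0.0101]
eef_rot: [0.5, 0.5, -0.5, 0.5]
ft_force: [0.5, 0.1, 1.1]
width: 0.0251
time: 4.05
ee_pos: [0.4558, 0.1012, 0.01]
eef_rot: [-0.5, -0.5, 0.5, -0.5]
ft_force: [-0.1, -1.8, 1.3]
width: 0.025
[-0.     0.004 -0.795] [-0.001  0.     0.   ] 4.05 [0.456 0.101 0.01 ] 0.025 [-0.1 -1.8  1.3]
```

View pics/s2.png

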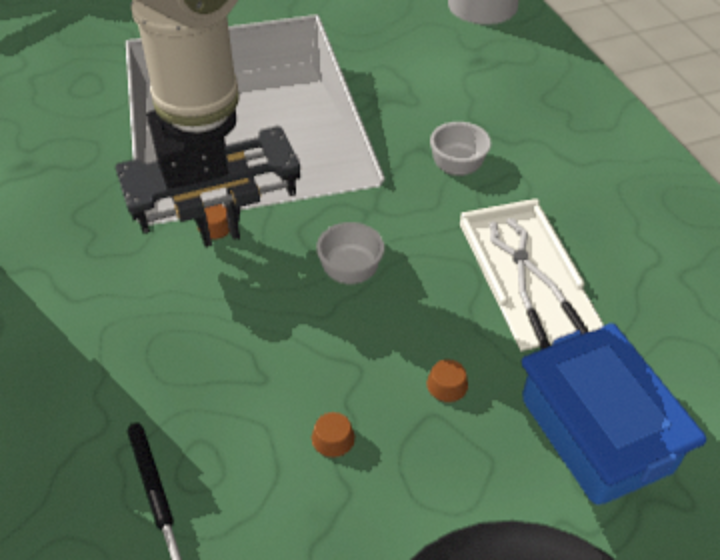

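The lump is cradled between the two fingertips at about (215,220), just before the mouth, and the bowl is untouched. I continue.

```bash
python3 -m pendant '0 0 -0.05 0 0 0;0 0 -0.1 0 0 0;0 0 -0.15 0 0 0;0 0 -0.2 0 0 0;0 0 -0.25 0 0 0;0 0 -0.3 0 0 0;0 0 -0.35 0 0 0;0 0 -0.4 0 0 0'
python3 -m pendant '0 0 -0.05 0 0 0;0 0 -0.1 0 0 0;0 0 -0.15 0 0 0;0 0 -0.2 0 0 0;0 0 -0.25 0 0 0;0 0 -0.3 0 0 0;0 0 -0.34 0 0 0;0 0 -0.36 0 0 0'
python3 -m pendant '0 0 0.03 0 0 0;0 0 0.1 0 0 0;-0.2 0 0.1 0 0 0;-0.4 0 0.1 0 0 0;-0.4 0 0.1 0 0 0'
python3 -c "from h import *;go(.489,-.26,.1,0)"
```

```text
time: 4.9
ee_pos: [0.4564, 0.2008, 0.0103]
eef_rot: [-0.5, -0.499, 0.5, -0.5]
ft_force: [-0.9, -4.1, 6.2]
width: 0.0248
time: 5.7
ee_pos: [0.4561, 0.2914, 0.0103]
eef_rot: [0.5, 0.5, -0.5, 0.5]
ft_force: [0.1, -3.4, 5.3]
width: 0.0249
time: 6.2
ee_pos: [0.4588, 0.2669, 0.1159]
eef_rot: [0.503, 0.499, -0.497, 0.501]
ft_force: [0.5, 0.5, -0.5]
width: 0.0254
[0.056 0.124 2.108] [-0.001 -0.003 -0.005] 6.2 [0.459 0.267 0.116] 0.0254 [ 0.5  0.5 -0.5]
```

```bash
python3 -m pendant '0 0.06 1 0 0 0;0 0.06 1 0 0 0;0 0.06 1 0 0 0;0 0.06 1 0 0 0;0 0.06 1 0 0 0;0 0.06 1 0 0 0'
python3 -m pendant '0 0.06 1 0 0 0;0 0.06 1 0 0 0;0 0.06 1 0 0 0;0 0.06 1 0 0 0;0 0.06 1 0 0 0;0 0.06 1 0 0 0'
python3 - <<'E'
from h import *
go(.489,-.26,.01,0)
im,d,W=cloud("top");np.save("top1",W);cv2.imwrite("pics/t1.png",im)
hsv=cv2.cvtColor(im,cv2.COLOR_BGR2HSV);m=((hsv[...,0]>5)&(hsv[...,0]<16)&(hsv[...,1]>150)).astype('uint8')
n,_,st,c=cv2.connectedComponentsWithStats(m)
for i in range(1,n):
    if st[i,4]>40:
        u,v=c[i].astype(int);print(st[i],W[v,u].round(3))
for u,v in((214,172),(199,285),(96,163),(79,267)):print(W[v,u].round(3))
E
```

```text
time: 6.8
ee_pos: [0.4703, 0.0076, 0.1093]
eef_rot: [-0.502, -0.497, 0.504, -0.498]
ft_force: [0.3, -0.0, 0.4]
width: 0.025
time: 7.4
ee_pos: [0.4838, -0.2422, 0.1092]
eef_rot: [-0.502, -0.497, 0.503, -0.498]
ft_force: [-0.3, -0.3, -0.4]
width: 0.0251
[0.397 0.022 0.07 ] [-0.007  0.001  0.001] 7.4 [ 0.484 -0.242  0.109] 0.0251 [-0.3 -0.3 -0.4]
[326 183  15  15 180] [ 0.619 -0.179  0.026]
[334 234  16  16 185] [ 0.489 -0.198  0.026]
[132 248  13  14 140] [0.458 0.319 0.031]
[0.672 0.131 0.009]
[ 0.378  0.167 -0.001]
[0.687 0.421 0.064]
[0.426 0.45  0.063]
```

View pics/t1.png

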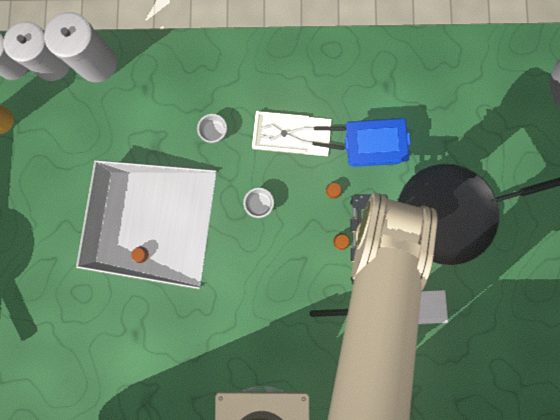

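Lump 1 is in the tray at (139,255) and the tray hasn't moved. Now the second lump.

```bash
python3 -m pendant '0 0.022 0.06 -0.007 0 0;0.1 0.022 0.06 -0.007 0 0;0.2 0.022 0.06 -0.007 0 0;0.3 0.022 0.06 -0.007 0 0;0.36 0.022 0.06 -0.007 0 0;0.38 0.022 0.06 -0.007 0 0;0.385 0.022 0.06 -0.007 0 0;0.385 0.022 0.06 -0.007 0 0'
python3 -c "from h import *;go(.489,-.1,.01,0)"
```

```text
time: 8.25
ee_pos: [0.4918, -0.2499, 0.0147]
eef_rot: [0.498, 0.502, -0.497, 0.503]
ft_force: [-0.2, -1.7, 1.2]
width: 0.0255
[ 0.018 -0.005 -0.6  ] [ 0.007  0.    -0.001] 8.25 [ 0.492 -0.25   0.015] 0.0255 [-0.2 -1.7  1.2]
```

```bash
python3 -m pendant '0.015 -0.01 -0.05 0.007 0 0;0.015 -0.01 -0.1 0.007 0 0;0.015 -0.01 -0.15 0.007 0 0;0.015 -0.01 -0.2 0.007 0 0;0.015 -0.01 -0.25 0.007 0 0;0.015 -0.01 -0.3 0.007 0 0;0.015 -0.01 -0.36 0.007 0 0;0.015 -0.01 -0.42 0.007 0 0'
python3 -m pendant '0 0 -0.06 0 0 0;0 0 -0.12 0 0 0;0 0 -0.18 0 0 0;0 0 -0.24 0 0 0;0 0 -0.3 0 0 0;0 0 -0.36 0 0 0;0 0 -0.42 0 0 0;0 0 -0.48 0 0 0'
python3 -c "from h import *;go(.489,.245,.01,0)
im,d,W=cloud('side');cv2.imwrite('pics/s3.png',cv2.resize(im[60:340,100:460],None,fx=2,fy=2))"
```

```text
time: 9.05
ee_pos: [0.4877, -0.1437, 0.0102]
eef_rot: [0.5, 0.5, -0.5, 0.5]
ft_force: [0.3, -1.5, 1.6]
width: 0.0253
time: 9.85
ee_pos: [0.4875, -0.0236, 0.0101]
eef_rot: [-0.5, -0.5, 0.5, -0.5]
ft_force: [0.1, -2.1, 2.2]
width: 0.0251
[ 0.     0.005 -1.074] [-0.001  0.     0.   ] 9.85 [ 0.488 -0.024  0.01 ] 0.0251 [ 0.1 -2.1  2.2]
```

View pics/s3.png

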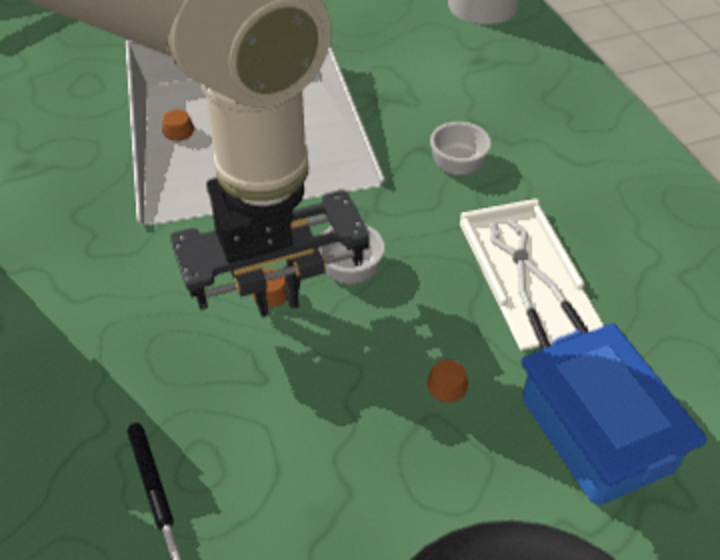

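The second lump is cradled at about (275,290). It passes the bowl without touching it, and the gripper body is well above the bowl's rim.

```bash
python3 -m pendant '0 0 -0.06 0 0 0;0 0 -0.12 0 0 0;0 0 -0.18 0 0 0;0 0 -0.24 0 0 0;0 0 -0.3 0 0 0;0 0 -0.36 0 0 0;0 0 -0.42 0 0 0;0 0 -0.48 0 0 0'
python3 -m pendant '0 0 -0.05 0 0 0;0 0 -0.1 0 0 0;0 0 -0.15 0 0 0;0 0 -0.2 0 0 0;0 0 -0.25 0 0 0;0 0 -0.3 0 0 0;0 0 -0.36 0 0 0;0 0 -0.42 0 0 0'
python3 -m pendant '0 0 -0.05 0 0 0;0 0 -0.1 0 0 0;0 0 -0.13 0 0 0;0 0 -0.15 0 0 0;0 0 -0.15 0 0 0'
python3 -m pendant '0 0 0.03 0 0 0;0 0 0.1 0 0 0;-0.2 0 0.1 0 0 0;-0.4 0 0.1 0 0 0;-0.5 0 0.1 0 0 0;-0.5 0 0.1 0 0 0'
python3 -c "from h import *;go(.68,-.18,.13,np.pi/2);go(.68,-.18,.13,-np.pi/2)
im,d,W=cloud('top');cv2.imwrite('pics/t2.png',im)
hsv=cv2.cvtColor(im,cv2.COLOR_BGR2HSV);m=((hsv[...,0]>5)&(hsv[...,0]<16)&(hsv[...,1]>150)).astype('uint8')
n,_,st,c=cv2.connectedComponentsWithStats(m)
for i in range(1,n):
    if st[i,4]>40:
        u,v=c[i].astype(int);print(st[i],W[v,u].round(3))
print(r.read_state()['joint_positions'])"
```

```text
time: 10.7
ee_pos: [0.4874, 0.0959, 0.0099]
eef_rot: [-0.5, -0.5, 0.5, -0.5]
ft_force: [0.1, -0.3, 1.6]
width: 0.0252
time: 11.5
ee_pos: [0.4882, 0.2008, 0.0103]
eef_rot: [-0.5, -0.499, 0.5, -0.5]
ft_force: [-0.4, -3.5, 5.7]
width: 0.0246
time: 12.0
ee_pos: [0.488, 0.239, 0.0102]
eef_rot: [0.5, 0.5, -0.5, 0.5]
ft_force: [0.4, -1.3, 2.5]
width: 0.025
time: 12.6
ee_pos: [0.4897, 0.2134, 0.1387]
eef_rot: [0.502, 0.499, -0.498, 0.501]
ft_force: [-0.5, -0.7, -0.5]
width: 0.0249
[0.036 0.763 1.573] [-1.048  0.002 -0.004] 12.6 [0.49  0.213 0.139] 0.0249 [-0.5 -0.7 -0.5]
[0.036 0.763 1.573] [ 1.046 -0.004 -0.002] 12.6 [0.49  0.213 0.139] 0.0249 [-0.5 -0.7 -0.5]
[326 183  15  15 180] [ 0.62  -0.18   0.024]
[ 0.10021567  0.26527553 -0.67900496  1.78683227  0.18245342  1.14981003
 -0.63780953]
```

Lump 3 is still at (.62,-.18). I'll push it first in -x, clear of the bowl, with a half-wrist yaw of -90°. The tip stays at z≈16 mm so the gripper body clears the tub's corner.

```bash
python3 -m pendant '0 0.38 1 0.8 0 0;0 0.38 1 0.8 0 0;0 0.38 1 0.8 0 0;0 0.38 1 0.8 0 0;0 0.38 1 0.8 0 0;0 0.38 1 0.8 0 0;0 0.38 1 0.8 0 0;0 0.38 1 0.8 0 0'
python3 -c "from h import *;go(.68,-.18,.13,-np.pi/2)"
```

```text
time: 13.45
ee_pos: [0.5816, -0.0385, 0.1327]
eef_rot: [-0.694, -0.127, 0.697, -0.127]
ft_force: [0.0, 0.4, 0.3]
width: 0.0248
[ 0.009  0.668 -0.168] [0.241 0.002 0.001] 13.45 [ 0.582 -0.039  0.133] 0.0248 [0.  0.4 0.3]
```

View pics/t2.png

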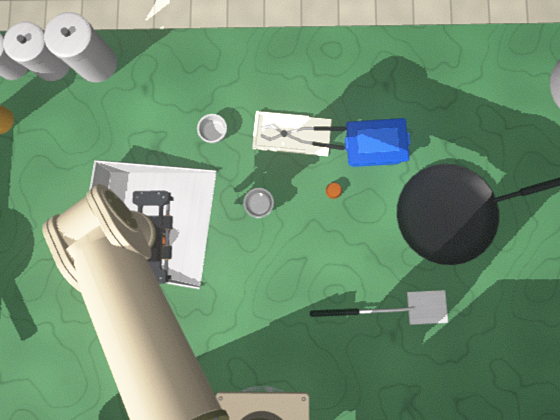

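The arm hides lumps 1 and 2 in the tray; everything else is unmoved. I go behind the last lump at (334,190).

```bash
python3 -m pendant '0 0.66 -0.14 0.241 0 0;0 0.66 -0.14 0.241 0 0;0 0.66 -0.14 0.241 0 0;0 0.66 -0.14 0.241 0 0;0 0.66 -0.14 0.241 0 0'
python3 -c "from h import *;go(.673,-.18,.016,-np.pi/2)"
```

```text
time: 13.95
ee_pos: [0.6742, -0.1824, 0.1317]
eef_rot: [-0.706, -0.001, 0.708, -0.002]
ft_force: [-0.3, 0.2, -0.5]
width: 0.025
[ 0.463 -0.01   0.003] [ 0.003  0.003 -0.001] 13.95 [ 0.674 -0.182  0.132] 0.025 [-0.3  0.2 -0.5]
```

```bash
python3 -m pendant '0.1 -0.01 0 0 0 0;0.2 -0.01 0 0 0 0;0.3 -0.01 0 0 0 0;0.4 -0.01 0 0 0 0;0.44 -0.01 0 0 0 0;0.455 -0.01 0 0 0 0;0.455 -0.01 0 0 0 0'
python3 -c "from h import *;go(.516,-.18,.014,-np.pi/2)"
```

```text
time: 14.65
ee_pos: [0.6748, -0.1756, 0.0213]
eef_rot: [-0.707, -0.003, 0.707, -0.003]
ft_force: [0.6, 0.3, -0.0]
width: 0.0248
[0.029 0.012 0.635] [0.006 0.    0.   ] 14.65 [ 0.675 -0.176  0.021] 0.0248 [ 0.6  0.3 -0. ]
```

```bash
python3 -m pendant '0.01 0.015 0.04 0 0 0;0.01 0.015 0.08 0 0 0;0.015 0.015 0.13 0 0 0;0.02 0.015 0.18 0 0 0;0.02 0.015 0.23 0 0 0;0.02 0.015 0.28 0 0 0;0.02 0.015 0.33 0 0 0;0.02 0.015 0.38 0 0 0'
python3 -m pendant '0 0 0.05 0 0 0;0 0 0.1 0 0 0;0 0 0.15 0 0 0;0 0 0.19 0 0 0;0 0 0.22 0 0 0;0 0 0.24 0 0 0;0 0 0.24 0 0 0'
python3 -m pendant '0 0 -0.05 0 0 0;0 0 -0.12 0 0 0;-0.2 0 -0.12 0 0 0;-0.4 0 -0.12 0 0 0;-0.4 0 -0.12 0 0 0'
python3 -c "from h import *;go(.49,-.26,.10,0)
im,d,W=cloud('side');cv2.imwrite('pics/s4.png',cv2.resize(im[60:340,100:460],None,fx=2,fy=2))"
```

```text
time: 15.45
ee_pos: [0.5793, -0.1811, 0.0174]
eef_rot: [0.708, 0.002, -0.707, 0.003]
ft_force: [0.3, -1.2, 0.8]
width: 0.0249
time: 16.15
ee_pos: [0.5198, -0.1814, 0.0167]
eef_rot: [0.707, 0.003, -0.707, 0.003]
ft_force: [-0.3, -0.9, 0.8]
width: 0.0251
time: 16.65
ee_pos: [0.5537, -0.1816, 0.1228]
eef_rot: [0.71, 0.002, -0.704, 0.004]
ft_force: [0.7, -0.8, -0.1]
width: 0.025
[0.09  0.311 0.258] [-1.042 -0.003 -0.006] 16.65 [ 0.554 -0.182  0.123] 0.025 [ 0.7 -0.8 -0.1]
```

View pics/s4.png

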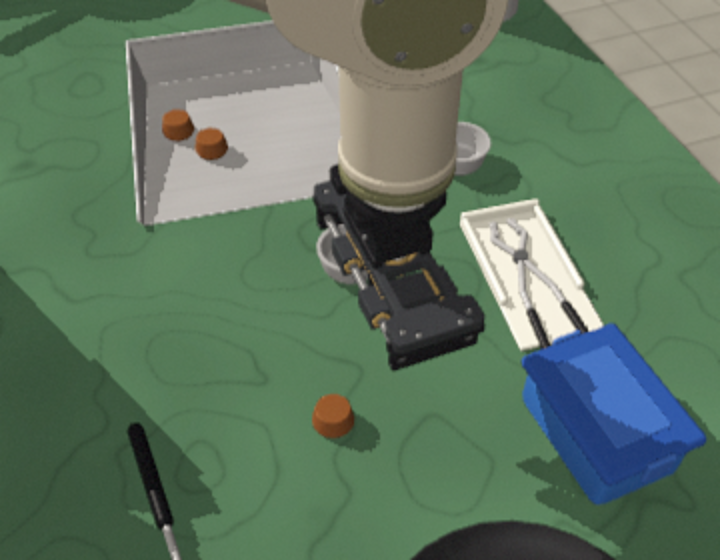

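Two lumps stand in the tray, and the third has been moved straight towards the robot to about (333,415). I turn back and go behind it.

```bash
python3 -m pendant '0 0.31 0.258 -0.8 0 0;0 0.31 0.258 -0.8 0 0;0 0.31 0.258 -0.8 0 0;0 0.31 0.258 -0.8 0 0;0 0.31 0.258 -0.8 0 0;0 0.31 0.258 -0.8 0 0;0 0.31 0.258 -0.8 0 0;0 0.31 0.258 -0.8 0 0'
python3 - <<'E'
from h import *
go(.49,-.26,.1,0)
im,d,W=cloud('side');P=W.reshape(-1,3);c=im.reshape(-1,3).astype(int)
hs=cv2.cvtColor(im,cv2.COLOR_BGR2HSV).reshape(-1,3)
m=(hs[:,0]>3)&(hs[:,0]<17)&(hs[:,1]>140)&(np.abs(P[:,0]-.49)<.07)&(np.abs(P[:,1]+.18)<.07)
q=P[m&(P[:,2]>.022)];print(m.sum(),len(q),q.mean(0).round(3),q.min(0).round(3),q.max(0).round(3))
E
```

```text
time: 17.5
ee_pos: [0.4853, -0.2585, 0.1149]
eef_rot: [-0.585, -0.398, 0.586, -0.396]
ft_force: [-0.0, 1.0, 0.6]
width: 0.025
[ 0.06   0.02  -0.001] [-0.252 -0.001  0.002] 17.5 [ 0.485 -0.259  0.115] 0.025 [-0.   1.   0.6]
157 62 [ 0.499 -0.192  0.029] [ 0.476 -0.247  0.022] [ 0.513 -0.168  0.13 ]
```

```bash
python3 -m pendant '0.04 0.02 0 -0.252 0 0;0.04 0.02 0 -0.252 0 0;0.04 0.02 0 -0.252 0 0;0.04 0.02 0 -0.252 0 0'
python3 -c "from h import *;go(.493,-.255,.012,0)"
```

```text
time: 17.95
ee_pos: [0.4901, -0.2605, 0.1052]
eef_rot: [-0.502, -0.499, 0.502, -0.497]
ft_force: [0.5, 0.6, 0.4]
width: 0.0251
[ 0.373  0.012 -0.022] [-0.006 -0.001  0.001] 17.95 [ 0.49  -0.261  0.105] 0.0251 [0.5 0.6 0.4]
```

```bash
python3 -m pendant '0.1 0.012 0 0 0 0;0.2 0.012 0 0 0 0;0.3 0.012 0 0 0 0;0.35 0.012 0 0 0 0;0.37 0.012 0 0 0 0;0.37 0.012 0 0 0 0'
python3 -c "from h import *;go(.493,.175,.01,0)"
```

```text
time: 18.55
ee_pos: [0.4937, -0.2607, 0.0136]
eef_rot: [-0.502, -0.498, 0.502, -0.498]
ft_force: [-0.7, 0.4, -0.1]
width: 0.0253
[ 0.015 -0.017 -1.743] [-0.006 -0.     0.   ] 18.55 [ 0.494 -0.261  0.014] 0.0253 [-0.7  0.4 -0.1]
```

```bash
python3 -m pendant '0.01 0 -0.05 -0.006 0 0;0.01 0 -0.1 -0.006 0 0;0.01 0 -0.15 -0.006 0 0;0.01 0 -0.2 -0.006 0 0;0.01 0 -0.25 -0.006 0 0;0.01 0 -0.3 -0.006 0 0;0.01 0 -0.36 -0.006 0 0;0.01 0 -0.42 -0.006 0 0'
python3 -m pendant '0 0 -0.06 0 0 0;0 0 -0.12 0 0 0;0 0 -0.18 0 0 0;0 0 -0.24 0 0 0;0 0 -0.3 0 0 0;0 0 -0.36 0 0 0;0 0 -0.42 0 0 0;0 0 -0.48 0 0 0'
python3 -c "from h import *;go(.493,.175,.01,0)
im,d,W=cloud('side');cv2.imwrite('pics/s5.png',cv2.resize(im[60:340,100:460],None,fx=2,fy=2))"
```

```text
time: 19.35
ee_pos: [0.4945, -0.1547, 0.0114]
eef_rot: [0.5, 0.5, -0.5, 0.501]
ft_force: [0.9, -0.7, 0.5]
width: 0.0249
time: 20.15
ee_pos: [0.4941, -0.0346, 0.0113]
eef_rot: [0.499, 0.5, -0.499, 0.501]
ft_force: [0.7, -1.0, 0.5]
width: 0.0253
[ 0.005 -0.003 -0.838] [ 0.001  0.    -0.   ] 20.15 [ 0.494 -0.035  0.011] 0.0253 [ 0.7 -1.   0.5]
```

View pics/s5.png

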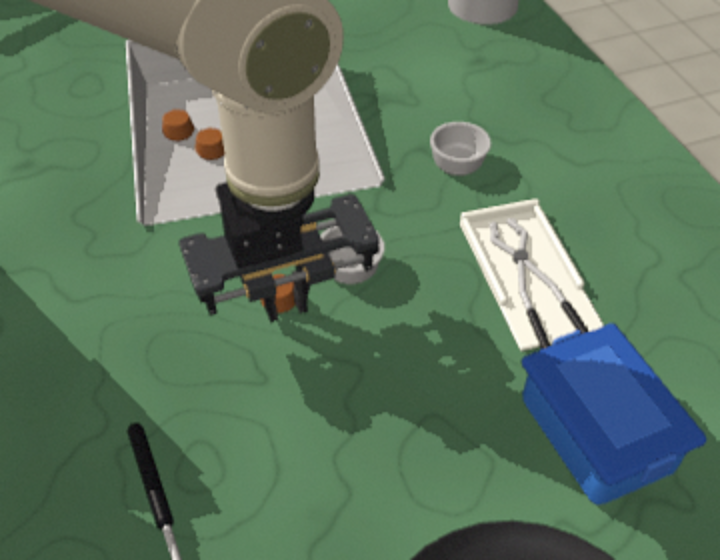

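The third lump is cradled at (280,295) and the bowl is undisturbed. I push it in.

```bash
python3 -m pendant '0 0 -0.06 0 0 0;0 0 -0.12 0 0 0;0 0 -0.18 0 0 0;0 0 -0.24 0 0 0;0 0 -0.3 0 0 0;0 0 -0.36 0 0 0;0 0 -0.42 0 0 0;0 0 -0.48 0 0 0'
python3 -m pendant '0 0.01 -0.05 0 0 0;0 0.02 -0.1 0 0 0;0 0.03 -0.15 0 0 0;0 0.04 -0.2 0 0 0;0 0.05 -0.25 0 0 0;0 0.06 -0.3 0 0 0;0 0.065 -0.34 0 0 0;0 0.07 -0.36 0 0 0'
python3 -m pendant '0 0 0.03 0 0 0;0 0 0.1 0 0 0;-0.2 0 0.1 0 0 0;-0.4 0 0.1 0 0 0;-0.5 0 0.1 0 0 0;-0.5 0 0.1 0 0 0'
python3 -m pendant '0 0 0.2 0 0 0;0 0 0.4 0 0 0;0 0 0.6 0 0 0;0 0 0.8 0 0 0;0 0 1 0 0 0;0 0 1 0 0 0;0 0 1 0 0 0'
python3 - <<'E'
from h import *
im,d,W=cloud("top");cv2.imwrite("pics/t3.png",im)
hsv=cv2.cvtColor(im,cv2.COLOR_BGR2HSV);m=((hsv[...,0]>5)&(hsv[...,0]<16)&(hsv[...,1]>150)).astype('uint8')
n,_,st,c=cv2.connectedComponentsWithStats(m)
for i in range(1,n):
    if st[i,4]>40:
        u,v=c[i].astype(int);p=W[v,u];e=p[:2]-[.526,.15];print(p.round(3),"depth",(e@[.11,.994]).round(3),"lat",(e@[-.994,.11]).round(3))
for u,v in((214,172),(199,285),(96,163),(79,267)):print(W[v,u].round(3))
E
```

```text
time: 21.0
ee_pos: [0.4938, 0.0848, 0.0112]
eef_rot: [0.499, 0.5, -0.5, 0.5]
ft_force: [-0.4, -1.0, 0.8]
width: 0.0245
time: 21.8
ee_pos: [0.5116, 0.1752, 0.0115]
eef_rot: [0.499, 0.501, -0.499, 0.501]
ft_force: [-1.5, -4.2, 6.9]
width: 0.0251
time: 22.4
ee_pos: [0.5134, 0.1494, 0.14]
eef_rot: [0.502, 0.499, -0.498, 0.502]
ft_force: [-0.2, -0.3, -0.1]
width: 0.0253
time: 23.1
ee_pos: [0.511, -0.1021, 0.1351]
eef_rot: [-0.5, -0.5, 0.501, -0.499]
ft_force: [1.0, 0.7, -0.3]
width: 0.025
[0.513 0.204 0.028] depth 0.052 lat 0.019
[0.488 0.266 0.031] depth 0.112 lat 0.051
[0.458 0.32  0.028] depth 0.162 lat 0.087
[0.673 0.131 0.007]
[0.379 0.166 0.004]
[0.686 0.419 0.066]
[0.426 0.448 0.067]
```

View pics/t3.png

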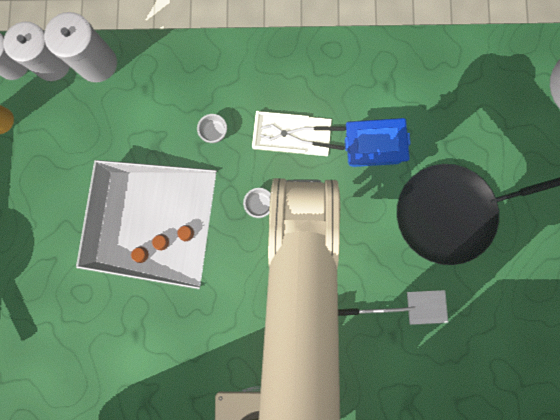

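All three lumps are in the tray at (139,255), (160,242) and (186,233), and they are separate from each other. The tray and the other things stand where they were, and the arm is clear, so I hand in.

```bash
python3 -c "from bench import close_job;close_job()"
```

```text
the job is handed in; nothing more can be done
```

All three lumps now lie wholly inside the tray, and I handed the job in at about 23 s of robot time. I pushed each lump gently with the two fingertips held 25 mm apart as a fixed cradle. The third lump went sideways first, to pass clear of the bowl standing in its way.

- **Lumps:** the last top picture puts their centres 52, 112 and 162 mm in from the tray's front edge. They stand apart from each other and clear of the walls.
- **Tray:** its corners measured within 2 to 5 mm of where they started, which is within measuring noise.
- **Other things:** the bowls, tawa, turner, tub, spoon rest and tong looked unmoved. In the last picture the arm partly hid the near bowl and the turner's handle.
- **Forces:** the tool force readings, taken at the end of each move, never exceeded about 8 N.

No check failed or disagreed.

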